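# Put the pot on the cooking zone that is switched on

### The arm

A 6-joint arm with a two-finger parallel gripper is mounted at the origin on the work surface. World frame = base frame: x ahead of the robot, y to its left, z up, the work surface at z = 0. Lengths are in m, angles in rad, forces in N, time in s.
With the tool pointing down it reaches from about 0.35 to 0.925 m from the base axis. Payload 6.4 kg.
Tool frame: the origin (TCP) lies at the very end of the fingers, on their centre line; the grasp point (between the pads) lies 19 mm behind it; z points along the fingers, y is the line along which they close (so a half turn about z gives the same grasp; the last joint's range is limited). The gripper opens to 85 mm and grips with 20 to 120 N. Pads are 22 mm wide; open, the fingers measure 114 mm over their backs; the gripper's body (76 mm by 85 mm) begins 54 mm behind the grasp point. The pads swing forward as they close: fully open they stand 13 mm farther back than shut.
Start: joints at [-1.446, 0.245, 1.558, -0, 1.339, -0.174], TCP at [0.191, -0.621, 0.195] pointing down, gripper open.
Joint ranges: [-3.13, 3.13], [-1.02, 2.26], [0.13, 2.54], [-0.95, 4.09], [0.21, 2.88], [-2.74, 2.74]. Speed limits (rad/s): [2.57, 2.57, 3.14, 3.14, 3.14, 3.14].

### API

Orientations are given as [roll, pitch, yaw] about the fixed x, y, z axes, in that order (R = Rz(yaw) Ry(pitch) Rx(roll)).
In Python, from cell import observe, cams, order gives the robot as it stands.
- The arm moves only by the tool play_rows, never from a script. Its argument "plan" is a list of rows, each an object of numbers: "x", "y", "z": the shift along the tool's x, y, z each as a share of 0.2 m, from -1 to 1; "turn": the turn about the tool's z as a share of pi/4 rad, from -1 to 1. In form: [{"x": .., "y": .., "z": .., "turn": ..}, ...]. A call has exactly 8 rows; each row shifts and turns the commanded pose from where the row before left it, along the tool's axes as they then stand; what a row does not reach is not made up. A row lasts 1/10 s, in which the tool goes at most 50 mm and 8.59 degrees, less where a joint would pass 70% of its speed; a pose out of reach is approached as far as the arm can. A call with a number of a shift or a turn outside -1 to 1 is refused whole. A call with a gripper value outside its range is refused whole. "jaw" is the opening, from 0 (shut) to 1 (fully open), set as the call begins (left out, the last holds). The fingers move at their own pace and stop on an object; "force" is the grip in N (left out, the last holds). Time passes only in rows, so rows that do not move let the fingers close, or fill a call up. It gives the time, the measured TCP pose, the force, the opening and the grip force at its end, in the units of the state.
- observe(): the state, without advancing time (a new reading comes with each control period).
- cams.snapshot(name): name is "scene" or "top" or "wrist"; returns a dict with "pixels" (480x640x3 uint8, red, green, blue), "intrinsics" (3x3 intrinsics, pixels), "dist" ([k1, k2, p1, p2, k3] as OpenCV has them; the pictures are not rectified), "extrinsics" (4x4, takes a point from camera to world coordinates). Camera axes: x right, y up, looking along -z (the intrinsics and any distortion apply to the point x, -y, -z); pixel columns grow to the right and rows downward; lengths in m; the calibration is good to about 2 mm. A picture is of the moment at which its call begins. There is no depth.
- order.finish_job(): hands the job in; it is judged then, once.
Trained networks look in the newest picture that a camera, given by its name, has taken for a name from the list of things; names that differ only in an ending like _2 or _b are one class to them, and where a whole thing is asked for, a point or a joint stands for the part that bears it (a point fixed in the world has none). Each returns a list of dicts, best first, with "p" (0 to 1); they miss things now and then, are a little off and sometimes report something else, mostly with a low value. They report only what shows in the picture. A call takes as long as a camera call. They do not tell look-alikes from the thing itself.
- cams.trace(camera, label): "region" (480x640 bool, what is visible of it) and "bbox" ([left, top, width, height] in pixels, round what is visible of it).
- cams.spot_point(camera, label): "point" ([column, row] in pixels: a listed point, or the origin of a listed thing).
The state is a dict: "clock": time; "q": joint angles; "dq": joint speeds; "effort": joint torques, N m; "tcp_pos": TCP position; "tool_rot": TCP orientation; "ft_force": force on the tool from outside, world axes, zero at the start; "torque": the same for the moment, N m; "opening": finger opening in m; "finger_force": force on a finger pad.
Only numpy, scipy, OpenCV 4.12 (cv2) and the standard library are available. Lean on these libraries where they do the work, as an engineer would, in place of code of your own. Each camera call takes 0.05 s, during which the arm holds its last target. There are 200 camera calls.

### The job

One of the hob's two cooking zones is switched on: its ring is lit red. Whatever stands on that zone is in the way, so first stand it upright on the wooden board without dropping it, and leave the thing on the other zone where it is. Then slide the steel pot along the glass, without lifting or tipping it, until it sits centred inside the red ring, and do not disturb the other things on the counter.

Things in the scene. Friction and masses are not known exactly. Their poses are not given: they have to be found in the camera images.
- hob: Flat black glass induction hob, 320 mm (its x, front to back) by 530 mm (its y) and 6 mm high, fixed on the counter. Origin: centre of its underside, at counter height; the flat glass top is 6 mm above it. Five grey touch dots along its front edge (the edge nearest the robot). The centres of its two cooking zones lie at its y = +165 mm and y = -165 mm, x = 0.
- zone_lit: The cooking zone that is switched on: a flat marking in the glass, a bright red ring of 84 mm inner and 92 mm outer radius with a small red cross at the centre. It may be the left or the right one. Origin: centre of the ring, at the level of the glass. Nothing to collide with.
- zone_unlit: The cooking zone that is off: the same marking with a grey ring and a grey cross. Origin as for zone_lit.
- pot: Open empty steel cooking pot, loose, 0.8 kg or so, standing on the glass between the two zones: round, 132 mm outer diameter, 65 mm high, wall 4 mm (inner diameter 124 mm), floor 6 mm thick. Two black loop handles at its own +x and -x, 45 mm to 55 mm above its underside, reaching 95 mm from its axis. Origin: centre of its underside; z up along its axis. Its smooth base slides easily on the glass.
- jar: Glass jar with a yellow cap and a blue label, loose, 54 mm diameter, 110 mm high, about 0.25 kg. Stands upright on one of the two zones (either one), up to 25 mm from its centre. Origin: centre of its underside; z up along its axis.
- can: Food can with a red label and steel ends, loose, 60 mm diameter, 100 mm high, about 0.3 kg. Stands upright on the other of the two zones. Origin: centre of its underside; z up along its axis.
- board: Light wooden chopping board, fixed flat on the counter to the left or the right of the hob: 220 mm (its x) by 150 mm (its y), 18 mm thick. Origin: centre of its underside, at counter height; its top is 18 mm above it.
- tub: Bystander: pale food container with a blue lid, loose, 150 mm by 140 mm, 62 mm high, on the side of the hob where the board is not. Origin: centre of its underside.
- oil: Bystander: amber oil bottle with a red cap, loose, 68 mm diameter, 210 mm high, beside the hob, beyond the board or the tub. Origin: centre of its underside.
- sauce: Bystander: red sauce bottle with a white cap, loose, 48 mm diameter, 150 mm high, beside the hob on the other side. Origin: centre of its underside.
Things that resemble listed ones, but are neither listed nor needed, are in the scene too. Leave any green look-alike of the can alone. Leave any green or yellow look-alike of the pot alone.

How it is judged:
By the outcome, as a careful person would: the job done as asked, in the order asked, and still so for the second after the job is handed in, with the robot touching nothing.
It also fails if it takes over 61 s, if anything falls off the work surface, if the arm or the gripper's body presses on something with over 40 N, if the wrist force passes 120 N, or if a joint passes its speed limit or range.

## Working session

There is one attempt and no reset: what is moved stays moved. The work goes in short steps, Python scripts to look and compute and a tool call to move; the robot and the scene stay as the last step left them, time stands still between calls to the robot, and variables do not carry over. Pictures are saved under pics/ and viewed, at most 10 in all, crops included, and the job is handed in when it is done.

Besides the shell and the picture viewer there is one more tool, called after "Emit:" as name(argument=value, ...) on one line, values as JSON. play_rows: Moves the arm, as the interface text tells. Its arguments: {"type":"object","properties":{"plan":{"type":"array"},"jaw":{"type":"number"},"force":{"type":"number"}},"required":["plan"]}

```bash
mkdir -p pics; cat > h.py <<'E'
import numpy as np, cv2
from cell import observe, cams, order
def save(s,n): cv2.imwrite('pics/'+n,cv2.cvtColor(s['pixels'],cv2.COLOR_RGB2BGR))
def ray(s,uv):
    K=np.array(s['intrinsics'],float);d=np.array(s['dist'],float);E=np.array(s['extrinsics'])
    p=cv2.undistortPoints(np.array(uv,float).reshape(-1,1,2),K,d).reshape(-1,2)
    r=np.c_[p[:,0],-p[:,1],-np.ones(len(p))]@E[:3,:3].T
    return E[:3,3],r
def world(s,uv,z):
    o,r=ray(s,uv); return o+r*((z-o[2])/r[:,2])[:,None]
def proj(s,P):
    K=np.array(s['intrinsics'],float);d=np.array(s['dist'],float);E=np.array(s['extrinsics'])
    c=(np.atleast_2d(P)-E[:3,3])@E[:3,:3]; c=c*[1,-1,-1]
    return cv2.projectPoints(c,np.zeros(3),np.zeros(3),K,d)[0].reshape(-1,2)
E
python3 - <<'E'
from h import *
Z=dict(hob=0,zone_lit=.006,zone_unlit=.006,pot=.006,jar=.006,can=.006,board=0,tub=0,oil=0,sauce=0)
for c in ['scene','top']:
    s=cams.snapshot(c); save(s,c+'0.png'); print(c,np.round(np.array(s['extrinsics'])[:3,3],3))
    for n,z in Z.items():
        for r in cams.spot_point(c,n)[:3]:
            print(n,round(r['p'],2),np.round(r['point']),np.round(world(s,r['point'],z)[0],3))
E
```

```text
scene [ 1.383 -0.052  0.631]
hob 0.87 [310. 276.] [ 0.548 -0.009  0.   ]
zone_lit 0.73 [243. 279.] [ 0.566 -0.162  0.006]
zone_unlit 0.71 [384. 270.] [0.538 0.165 0.006]
pot 0.92 [220. 211.] [ 0.248 -0.255  0.006]
pot 0.8 [407. 200.] [0.185 0.3   0.006]
pot 0.71 [308. 268.] [ 0.527 -0.014  0.006]
jar 0.93 [245. 275.] [ 0.55  -0.16   0.006]
can 0.76 [374. 269.] [0.532 0.143 0.006]
can 0.75 [396. 222.] [0.312 0.238 0.006]
board 0.91 [144. 263.] [ 0.491 -0.405  0.   ]
tub 0.77 [479. 264.] [0.51  0.405 0.   ]
oil 0.85 [143. 318.] [ 0.686 -0.353  0.   ]
sauce 0.56 [487. 314.] [0.689 0.359 0.   ]
top [0.115 0.008 1.737]
hob 0.84 [326. 213.] [ 0.544 -0.007  0.   ]
zone_lit 0.67 [204. 171.] [0.682 0.354 0.006]
zone_lit 0.5 [460. 222.] [ 0.506 -0.404  0.006]
zone_unlit 0.61 [270. 212.] [0.548 0.157 0.006]
pot 0.86 [218. 346.] [0.162 0.31  0.006]
pot 0.77 [330. 223.] [ 0.513 -0.021  0.006]
pot 0.56 [416. 311.] [ 0.246 -0.26   0.006]
jar 0.79 [380. 209.] [ 0.552 -0.167  0.006]
jar 0.29 [322. 214.] [0.541 0.003 0.006]
can 0.63 [274. 217.] [0.534 0.144 0.006]
can 0.59 [244. 293.] [0.311 0.234 0.006]
board 0.94 [459. 221.] [ 0.511 -0.402  0.   ]
board 0.21 [273. 221.] [0.524 0.148 0.   ]
tub 0.89 [185. 229.] [0.507 0.408 0.   ]
oil 0.62 [442. 168.] [ 0.676 -0.363  0.   ]
sauce 0.83 [201. 173.] [0.678 0.364 0.   ]
```

View pics/scene0.png

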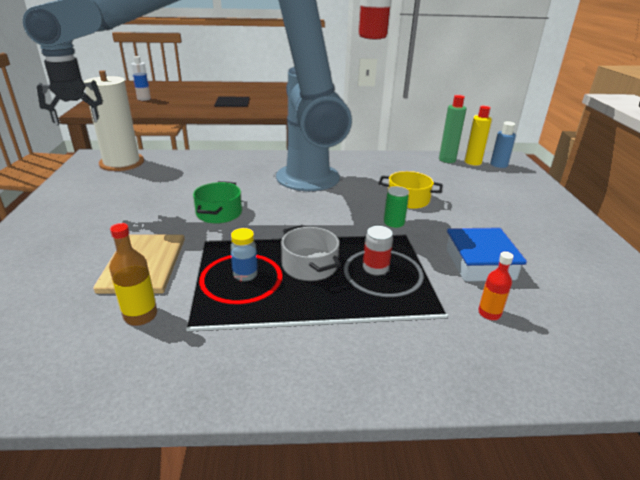

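View pics/top0.png

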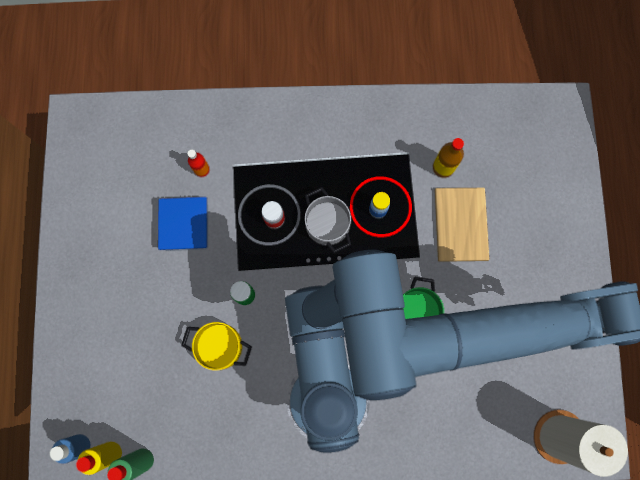

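The scene view shows the red ring at about (241,278), with the yellow-capped, blue-labelled jar on it at (245,255). The board is at (142,263).

- **Pot candidates:** green (218,202), steel (310,253) and yellow (410,188). The steel one on the glass is the one meant.
- **Can:** the red-label one at (377,250) stays where it is. The green look-alike at (396,207) is left alone.

In the top view, the lit ring is at (380,207), the pot at (328,219) and the board at (461,223).

```bash
cat > m.py <<'E'
from h import *
from scipy.optimize import least_squares
def circ(P,r=None):
    f=lambda v:(np.hypot(P[:,0]-v[0],P[:,1]-v[1])-(v[2] if r is None else r))
    return least_squares(f,[*P[:,:2].mean(0),r or .08],loss='soft_l1',f_scale=.002).x
def px(m): r,c=np.nonzero(m); return np.c_[c,r].astype(float)
def hsvm(s,lo,hi): return cv2.inRange(cv2.cvtColor(s['pixels'],cv2.COLOR_RGB2HSV),lo,hi)>0
def near(P,c,r): return P[np.hypot(P[:,0]-c[0],P[:,1]-c[1])<r]
def red(s): return hsvm(s,(0,150,120),(8,255,255))|hsvm(s,(172,150,120),(180,255,255))
def ring(s,c=(.552,-.163)):
    W=world(s,px(red(s)),.006); d=np.hypot(W[:,0]-c[0],W[:,1]-c[1])
    W=W[(d<.105)&(d>.07)]; return circ(W),len(W)
def jarpos(s,c,z):   # cap silhouette centre
    return near(world(s,px(hsvm(s,(22,150,120),(35,255,255))),z),c,.06)
def rimfit(s,c,z=.071):
    # circle sample: maximise gradient across outer rim edge
    g=cv2.GaussianBlur(cv2.cvtColor(s['pixels'],cv2.COLOR_RGB2GRAY),(0,0),.8).astype(np.float32)
    t=np.linspace(0,2*np.pi,180,endpoint=False)
    def samp(x,y,r):
        p=proj(s,np.c_[x+r*np.cos(t),y+r*np.sin(t),np.full(180,z)]).astype(np.float32)
        return cv2.remap(g,p[:,:1].copy(),p[:,1:].copy(),cv2.INTER_LINEAR).ravel()
    best=max(((samp(x,y,.064).clip(0,220).mean()-.5*samp(x,y,.069).mean()-.5*samp(x,y,.059).mean(),x,y) for x in c[0]+np.arange(-.024,.0241,.001) for y in c[1]+np.arange(-.024,.0241,.001)))
    return best
E
python3 - <<'E'
from m import *
for c in ['top','scene']:
    s=cams.snapshot(c)
    print(c,'ring',ring(s))
    J=jarpos(s,(.552,-.165),.110); print('cap',J.mean(0).round(4),J.min(0).round(3),J.max(0).round(3),len(J))
    b=rimfit(s,(.52,-.015)); print('pot',np.round(b,4))
    g=cams.trace(c,'board')[0]['region']; cn,_=cv2.findContours(g.astype(np.uint8),0,2)
    q=cv2.boxPoints(cv2.minAreaRect(world(s,px(g),.018)[:,:2].astype(np.float32))); print('board',q.round(3).tolist(),q.mean(0).round(3))
    im=cv2.cvtColor(s['pixels'],cv2.COLOR_RGB2BGR); t=np.linspace(0,6.283,60)
    u0=proj(s,[[.52,-.08,.05]])[0].astype(int); k=6; x0,y0=u0[0]-62,u0[1]-47
    cr=cv2.resize(im[y0:y0+95,x0:x0+125],None,fx=k,fy=k,interpolation=cv2.INTER_CUBIC)
    def dr(P,col):
        for p in proj(s,P): cv2.circle(cr,tuple(np.int32((p-[x0,y0]+.5)*k)),1,col,-1)
    dr(np.c_[b[1]+.066*np.cos(t),b[2]+.066*np.sin(t),t*0+.071],(0,255,0))
    cap=J.mean(0); dr(np.c_[cap[0]+.027*np.cos(t),cap[1]+.027*np.sin(t),t*0+.006],(255,255,0))
    cv2.imwrite(f'pics/crop_{c}.png',cr)
E
```

```text
top ring (array([ 0.55934375, -0.16931808,  0.08774929]), 576)
cap [ 0.5499 -0.161   0.11  ] [ 0.524 -0.184  0.11 ] [ 0.573 -0.139  0.11 ] 235
pot [ 3.49228e+01  5.11000e-01 -1.10000e-02]
board [[0.38499999046325684, -0.47699999809265137], [0.6079999804496765, -0.48100000619888306], [0.6110000014305115, -0.33000001311302185], [0.3880000114440918, -0.32499998807907104]] [ 0.498 -0.403]
scene ring (array([ 0.5565654 , -0.16818552,  0.08817784]), 756)
cap [ 0.5489 -0.1592  0.11  ] [ 0.515 -0.184  0.11 ] [ 0.581 -0.136  0.11 ] 325
pot [ 2.27234e+01  5.11000e-01 -1.00000e-02]
board [[0.3930000066757202, -0.47600001096725464], [0.625, -0.4790000021457672], [0.6269999742507935, -0.3240000009536743], [0.39500001072883606, -0.32100000977516174]] [ 0.51 -0.4 ]
```

View pics/crop_top.png

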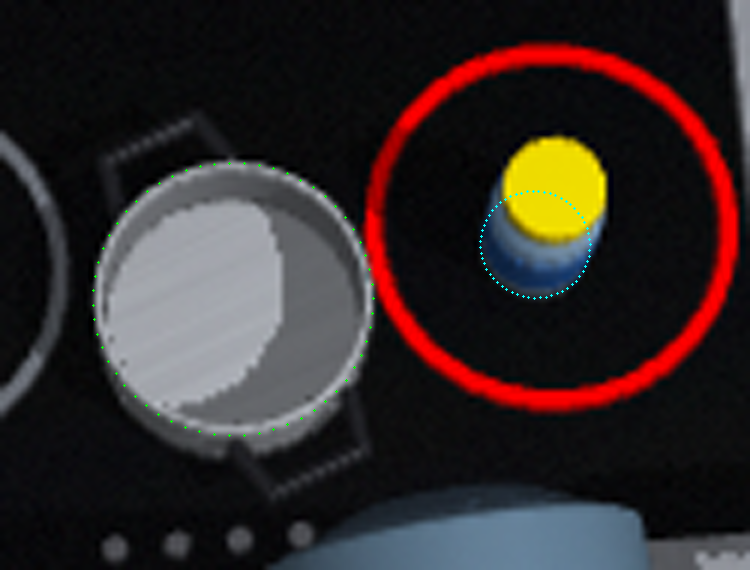

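View pics/crop_scene.png

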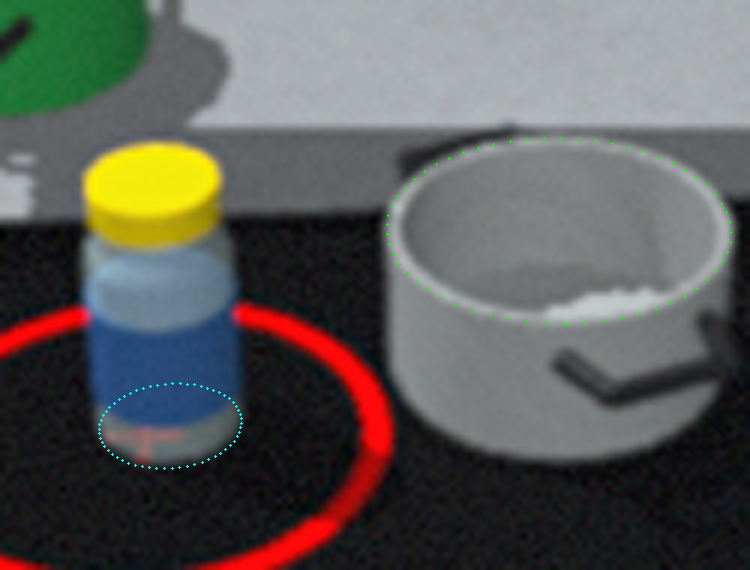

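The crops confirm both targets. The jar, with yellow cap and blue label, is inside the red ring (cap at (555,190), base at (536,245) in the top crop). The steel pot's rim fit matches at (233,298), with its handles on an axis of about 26.5°.

Best estimates:

| Thing | x (m) | y (m) |
|---|---|---|
| Ring | 0.558 | -0.169 |
| Jar | 0.547 | -0.160 |
| Pot | 0.511 | -0.0105 |
| Board | 0.50 | -0.402 |

```bash
cat > go.py <<'E'
import sys
from h import *
from scipy.spatial.transform import Rotation as R
o=observe(); v=list(map(float,sys.argv[1:]))  # target x y z
p=np.array(o['tcp_pos']); rot=np.array(o['tool_rot']); 
r=R.from_matrix(rot) if rot.shape==(3,3) else R.from_euler('xyz',rot)
print('t',o['clock'],'p',p.round(4),'rpy',r.as_euler('xyz',degrees=True).round(2),'open',o['opening'],'ft',np.round(o['ft_force'],1))
if v: print('tool shift/0.2:',(r.inv().apply(np.array(v[:3])-p)/.2).round(3))
E
python3 go.py .547 -.160 .16
```

```text
t 1.3 p [ 0.1913 -0.6212  0.195 ] rpy [180.     0.    17.12] open 0.0854515171948121 ft [ 0.2 -0.5  0.1]
tool shift/0.2: [ 2.378 -1.681  0.175]
```

Emit:
play_rows(plan=[{"x": 0.19, "y": -0.13, "z": 0, "turn": 0}, {"x": 0.19, "y": -0.13, "z": 0, "turn": 0}, {"x": 0.19, "y": -0.13, "z": 0, "turn": 0}, {"x": 0.19, "y": -0.13, "z": 0, "turn": 0}, {"x": 0.19, "y": -0.13, "z": 0, "turn": 0}, {"x": 0.19, "y": -0.13, "z": 0, "turn": 0}, {"x": 0.19, "y": -0.13, "z": 0, "turn": 0}, {"x": 0.19, "y": -0.13, "z": 0, "turn": 0}], jaw=1, force=30)

```text
clock: 2.1
tcp_pos: [0.4216, -0.3314, 0.1953]
tool_rot: [3.141, -0.0, 0.299]
ft_force: [1.1, -0.3, -0.1]
opening: 0.0857
finger_force: 0.0
```

```bash
python3 go.py .547 -.160 .16
```

```text
t 2.1 p [ 0.4216 -0.3314  0.1953] rpy [ 1.7996e+02 -2.0000e-02  1.7100e+01] open 0.0856602506342202 ft [ 1.1 -0.3 -0.1]
tool shift/0.2: [ 0.851 -0.635  0.176]
```

Emit:
play_rows(plan=[{"x": 0.17, "y": -0.125, "z": 0, "turn": 0}, {"x": 0.17, "y": -0.125, "z": 0, "turn": 0}, {"x": 0.17, "y": -0.125, "z": 0, "turn": 0}, {"x": 0.17, "y": -0.125, "z": 0, "turn": 0}, {"x": 0.17, "y": -0.135, "z": 0, "turn": 0}, {"x": 0, "y": 0, "z": 0.1, "turn": 0}, {"x": 0, "y": 0, "z": 0.08, "turn": 0}, {"x": 0, "y": 0, "z": 0, "turn": 0}])

```text
clock: 2.9
tcp_pos: [0.5437, -0.1608, 0.1557]
tool_rot: [-3.137, 0.004, 0.299]
ft_force: [-0.3, -1.0, -0.5]
opening: 0.0856
finger_force: 0.0
```

```bash
python3 go.py .547 -.160 .05; python3 - <<'E'
from m import *
s=cams.snapshot('wrist'); save(s,'w1.png')
J=near(world(s,px(hsvm(s,(22,150,120),(35,255,255))),.116),(.547,-.16),.06)
print(len(J),J.mean(0),J.min(0),J.max(0)) if len(J) else 0
for r in cams.trace('wrist','jar')[:2]: print(r['p'],r['bbox'])
E
```

```text
t 2.9 p [ 0.5437 -0.1608  0.1557] rpy [-179.76    0.25   17.1 ] open 0.08560747058442886 ft [-0.3 -1.  -0.5]
tool shift/0.2: [0.019 0.004 0.529]
260 [ 0.5581604  -0.15313751  0.116     ] [ 0.52440147 -0.17396335  0.116     ] [ 0.57392008 -0.13807447  0.116     ]
0.58 [284.4, 174.3, 87.2, 110.8]
```

View pics/w1.png

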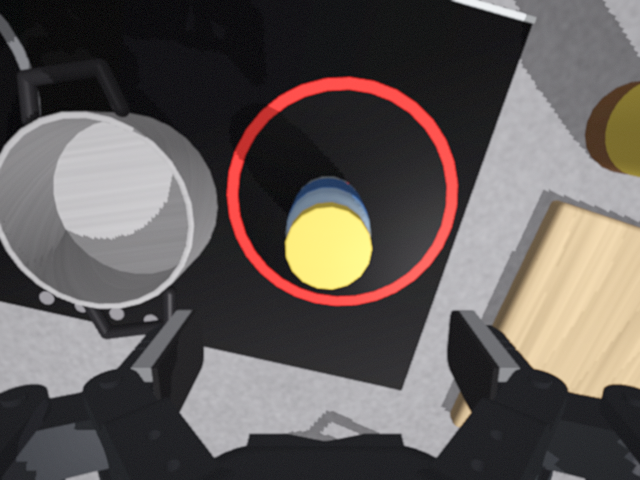

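The wrist view shows the cap at (328,247), the ring at (342,190) and the pot rim at (97,208). The jar is free and stands between the fingers' line.

```bash
python3 - <<'E'
from m import *
s=cams.snapshot('wrist')
m=hsvm(s,(20,90,120),(38,255,255)); P=px(m); P=P[(abs(P[:,0]-328)<60)&(abs(P[:,1]-247)<60)].astype(np.float32)
c,r=cv2.minEnclosingCircle(P); print('cap px',c,r,'world',world(s,[c],.116),world(s,[[c[0]-r,c[1]],[c[0]+r,c[1]]],.116)[:,:2])
print('ring',ring(s),circ((lambda W:W[(np.hypot(W[:,0]-.557,W[:,1]+.169)<.105)&(np.hypot(W[:,0]-.557,W[:,1]+.169)>.07)])(world(s,px(hsvm(s,(0,90,120),(10,255,255))|hsvm(s,(170,90,120),(180,255,255))),.006))))
print('pot',rimfit(s,(.511,-.0105)))
E
```

```text
cap px (324.7470397949219, 247.0619354248047) 43.67158889770508 world [[ 0.54997183 -0.16183974  0.116     ]] [[ 0.54281023 -0.13847589]
 [ 0.55713292 -0.18520109]]
ring (array([ 0.55851968, -0.17111774,  0.08804755]), 8297) [ 0.5585577  -0.17101716  0.08798766]
pot (np.float32(76.9215), np.float64(0.511), np.float64(-0.013499999999999983))
```

Emit:
play_rows(plan=[{"x": 0.024, "y": 0.011, "z": 0.06, "turn": 0}, {"x": 0, "y": 0, "z": 0.1, "turn": 0}, {"x": 0, "y": 0, "z": 0.1, "turn": 0}, {"x": 0, "y": 0, "z": 0.1, "turn": 0}, {"x": 0, "y": 0, "z": 0.09, "turn": 0}, {"x": 0, "y": 0, "z": 0.06, "turn": 0}, {"x": 0, "y": 0, "z": 0.02, "turn": 0}, {"x": 0, "y": 0, "z": 0, "turn": 0}])

```text
clock: 3.85
tcp_pos: [0.5509, -0.1624, 0.0527]
tool_rot: [-3.141, 0.0, 0.298]
ft_force: [0.2, 0.4, 0.5]
opening: 0.0854
finger_force: 0.0
```

```bash
python3 go.py .549 -.1615 .05
```

```text
t 3.85 p [ 0.5509 -0.1624  0.0527] rpy [-1.7998e+02  2.0000e-02  1.7100e+01] open 0.08540046442521392 ft [0.2 0.4 0.5]
tool shift/0.2: [-0.008 -0.007  0.014]
```

Emit:
play_rows(plan=[{"x": -0.008, "y": -0.007, "z": 0.014, "turn": 0}, {"x": 0, "y": 0, "z": 0, "turn": 0}, {"x": 0, "y": 0, "z": 0, "turn": 0}, {"x": 0, "y": 0, "z": 0, "turn": 0}, {"x": 0, "y": 0, "z": 0, "turn": 0}, {"x": 0, "y": 0, "z": 0, "turn": 0}, {"x": 0, "y": 0, "z": 0, "turn": 0}, {"x": 0, "y": 0, "z": 0, "turn": 0}], jaw=0.3, force=30)

```text
clock: 4.65
tcp_pos: [0.5496, -0.1614, 0.051]
tool_rot: [3.141, -0.001, 0.299]
ft_force: [-0.5, 1.5, 5.6]
opening: 0.0472
finger_force: 31.5
```

```bash
python3 - <<'E'
from m import *
s=cams.snapshot('scene'); print(observe()['ft_force'],observe()['finger_force'],observe()['opening'])
im=cv2.cvtColor(s['pixels'],cv2.COLOR_RGB2BGR); cv2.imwrite('pics/g1.png',cv2.resize(im[180:310,160:335],None,fx=4.5,fy=4.5,interpolation=cv2.INTER_CUBIC))
E
```

```text
[-0.54263774  1.4841936   5.61018048] 31.51207946939394 0.04719751386022676
```

View pics/g1.png

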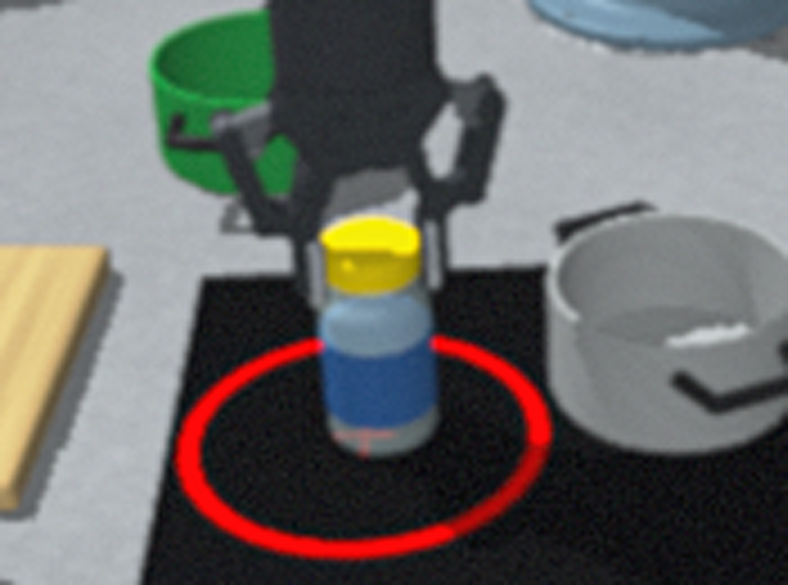

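The pads hold the cap squarely (cap at (371,255) in the crop) and their lower ends are at the shoulder. I'll lift gently and check.

Emit:
play_rows(plan=[{"x": 0, "y": 0, "z": 0, "turn": 0}, {"x": 0, "y": 0, "z": -0.01, "turn": 0}, {"x": 0, "y": 0, "z": -0.01, "turn": 0}, {"x": 0, "y": 0, "z": -0.02, "turn": 0}, {"x": 0, "y": 0, "z": -0.02, "turn": 0}, {"x": 0, "y": 0, "z": -0.02, "turn": 0}, {"x": 0, "y": 0, "z": -0.02, "turn": 0}, {"x": 0, "y": 0, "z": 0, "turn": 0}], force=45)

```text
clock: 5.5
tcp_pos: [0.5496, -0.1617, 0.0711]
tool_rot: [3.14, -0.001, 0.299]
ft_force: [0.2, 0.6, -3.2]
opening: 0.047
finger_force: 46.5
```

Emit:
play_rows(plan=[{"x": 0, "y": 0, "z": -0.05, "turn": 0}, {"x": 0, "y": 0, "z": -0.08, "turn": 0}, {"x": -0.03, "y": 0.05, "z": -0.05, "turn": 0}, {"x": -0.06, "y": 0.1, "z": -0.02, "turn": 0}, {"x": -0.08, "y": 0.15, "z": 0, "turn": 0}, {"x": -0.08, "y": 0.15, "z": 0, "turn": 0}, {"x": -0.08, "y": 0.15, "z": 0, "turn": 0}, {"x": -0.08, "y": 0.15, "z": 0, "turn": 0}])

```text
clock: 6.3
tcp_pos: [0.5144, -0.3313, 0.1116]
tool_rot: [3.14, -0.001, 0.298]
ft_force: [1.5, 0.8, -3.3]
opening: 0.0471
finger_force: 46.8
```

Emit:
play_rows(plan=[{"x": -0.08, "y": 0.15, "z": 0, "turn": 0}, {"x": -0.06, "y": 0.1, "z": 0, "turn": 0}, {"x": -0.04, "y": 0.05, "z": 0, "turn": 0}, {"x": 0, "y": 0.026, "z": 0, "turn": 0}, {"x": 0, "y": 0, "z": 0, "turn": 0}, {"x": 0, "y": 0, "z": 0, "turn": 0}, {"x": 0, "y": 0, "z": 0, "turn": 0}, {"x": 0, "y": 0, "z": 0, "turn": 0}])

```text
clock: 7.1
tcp_pos: [0.4999, -0.4009, 0.1102]
tool_rot: [-3.141, 0.0, 0.3]
ft_force: [-0.6, 1.0, -3.0]
opening: 0.047
finger_force: 46.9
```

```bash
python3 go.py .50 -.402 .063; python3 - <<'E'
from m import *
for c in ['scene','wrist']:
    s=cams.snapshot(c); im=cv2.cvtColor(s['pixels'],cv2.COLOR_RGB2BGR)
    cv2.imwrite('pics/c_%s.png'%c, im)
a=cv2.imread('pics/c_scene.png')[170:330,70:300];b=cv2.imread('pics/c_wrist.png')
cv2.imwrite('pics/c1.png',np.hstack([cv2.resize(a,(480,334)),cv2.resize(b,(320,240)).copy() if 0 else cv2.copyMakeBorder(cv2.resize(b,(320,240)),0,94,0,0,0)]))
E
```

```text
t 7.1 p [ 0.4999 -0.4009  0.1102] rpy [-179.99    0.     17.19] open 0.047029857300513164 ft [-0.6  1.  -3. ]
tool shift/0.2: [-0.001  0.006  0.236]
```

View pics/c1.png

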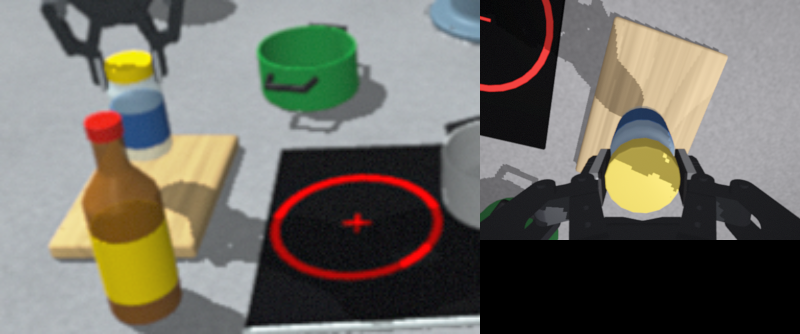

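The jar hangs upright over the board (cap at (129,65)), and the red ring (357,225) is clear. Lowering.

Emit:
play_rows(plan=[{"x": 0, "y": 0, "z": 0.05, "turn": 0}, {"x": 0, "y": 0, "z": 0.06, "turn": 0}, {"x": 0, "y": 0, "z": 0.05, "turn": 0}, {"x": 0, "y": 0, "z": 0.03, "turn": 0}, {"x": 0, "y": 0, "z": 0.02, "turn": 0}, {"x": 0, "y": 0, "z": 0.01, "turn": 0}, {"x": 0, "y": 0, "z": 0.005, "turn": 0}, {"x": 0, "y": 0, "z": 0, "turn": 0}])

```text
clock: 8.0
tcp_pos: [0.4997, -0.4019, 0.0655]
tool_rot: [3.141, -0.0, 0.299]
ft_force: [-0.3, 0.4, -3.7]
opening: 0.0469
finger_force: 46.9
```

Emit:
play_rows(plan=[{"x": 0, "y": 0, "z": 0.004, "turn": 0}, {"x": 0, "y": 0, "z": 0.003, "turn": 0}, {"x": 0, "y": 0, "z": 0.003, "turn": 0}, {"x": 0, "y": 0, "z": 0.002, "turn": 0}, {"x": 0, "y": 0, "z": 0, "turn": 0}, {"x": 0, "y": 0, "z": 0, "turn": 0}, {"x": 0, "y": 0, "z": 0, "turn": 0}, {"x": 0, "y": 0, "z": 0, "turn": 0}])

```text
clock: 8.8
tcp_pos: [0.4998, -0.4018, 0.0632]
tool_rot: [3.141, -0.0, 0.299]
ft_force: [-0.0, 1.6, 1.9]
opening: 0.0468
finger_force: 47.4
```

Contact: the force changed from -3.7 N to +1.9 N. Releasing.

Emit:
play_rows(plan=[{"x": 0, "y": 0, "z": 0, "turn": 0}, {"x": 0, "y": 0, "z": 0, "turn": 0}, {"x": 0, "y": 0, "z": 0, "turn": 0}, {"x": 0, "y": 0, "z": 0, "turn": 0}, {"x": 0, "y": 0, "z": 0, "turn": 0}, {"x": 0, "y": 0, "z": 0, "turn": 0}, {"x": 0, "y": 0, "z": 0, "turn": 0}, {"x": 0, "y": 0, "z": 0, "turn": 0}], jaw=1)

```text
clock: 9.6
tcp_pos: [0.4996, -0.4018, 0.0628]
tool_rot: [3.142, -0.0, 0.299]
ft_force: [0.1, 0.1, 0.3]
opening: 0.0852
finger_force: 0.0
```

Emit:
play_rows(plan=[{"x": 0, "y": 0, "z": -0.05, "turn": 0}, {"x": 0, "y": 0, "z": -0.1, "turn": 0}, {"x": 0, "y": 0, "z": -0.15, "turn": 0}, {"x": 0, "y": 0, "z": -0.15, "turn": 0}, {"x": 0, "y": 0, "z": -0.1, "turn": 0}, {"x": 0, "y": 0, "z": 0, "turn": 0}, {"x": 0, "y": 0, "z": 0, "turn": 0}, {"x": 0, "y": 0, "z": 0, "turn": 0}])

```text
clock: 10.4
tcp_pos: [0.4989, -0.4009, 0.171]
tool_rot: [-3.139, 0.001, 0.299]
ft_force: [1.2, 0.3, -0.0]
opening: 0.0851
finger_force: 0.0
```

```bash
python3 - <<'E'
from m import *
s=cams.snapshot('top')
J=jarpos(s,(.5,-.402),.128); print('cap',J.mean(0).round(4),len(J))
print('ring',ring(s)); print('pot',rimfit(s,(.511,-.0115)))
s=cams.snapshot('scene');J=jarpos(s,(.5,-.402),.122); print('cap',J.mean(0).round(4),len(J)); print(ring(s),rimfit(s,(.511,-.0115)))
E
python3 go.py .5304 -.0742 .15
```

```text
cap [nan nan nan] 0
ring (array([ 0.55972438, -0.16929064,  0.08798316]), 506)
pot (np.float32(24.486118), np.float64(0.511), np.float64(-0.011499999999999979))
cap [ 0.4995 -0.399   0.122 ] 270
(array([ 0.5566486 , -0.16803578,  0.08825153]), 740) (np.float32(9.981834), np.float64(0.51), np.float64(-0.009499999999999977))
t 10.5 p [ 0.4989 -0.4009  0.1708] rpy [-1.7983e+02  8.0000e-02  1.7120e+01] open 0.0854800878433313 ft [-0.6  0.4  0.1]
tool shift/0.2: [ 0.632 -1.515  0.108]<stdin>:3: RuntimeWarning: Mean of empty slice.
  ret = um.true_divide(
```

Emit:
play_rows(plan=[{"x": 0.05, "y": -0.12, "z": 0, "turn": 0}, {"x": 0.09, "y": -0.22, "z": 0, "turn": 0}, {"x": 0.09, "y": -0.22, "z": 0, "turn": 0}, {"x": 0.09, "y": -0.22, "z": 0, "turn": 0}, {"x": 0.09, "y": -0.22, "z": 0, "turn": 0}, {"x": 0.09, "y": -0.22, "z": 0, "turn": 0}, {"x": 0.08, "y": -0.2, "z": 0, "turn": 0}, {"x": 0.05, "y": -0.105, "z": 0, "turn": 0}], jaw=0.6)

```text
clock: 11.3
tcp_pos: [0.5294, -0.0699, 0.1717]
tool_rot: [-3.14, 0.001, 0.301]
ft_force: [-0.6, -0.0, 0.2]
opening: 0.0511
finger_force: 0.0
```

Emit:
play_rows(plan=[{"x": 0, "y": 0, "z": 0, "turn": 0}, {"x": 0, "y": 0, "z": 0.05, "turn": 0}, {"x": 0, "y": 0, "z": 0.1, "turn": 0}, {"x": 0, "y": 0, "z": 0.1, "turn": 0}, {"x": 0, "y": 0, "z": 0.05, "turn": 0}, {"x": 0, "y": 0, "z": 0, "turn": 0}, {"x": 0, "y": 0, "z": 0, "turn": 0}, {"x": 0, "y": 0, "z": 0, "turn": 0}])

```text
clock: 12.1
tcp_pos: [0.531, -0.0738, 0.1139]
tool_rot: [3.14, -0.002, 0.298]
ft_force: [-0.2, 1.3, 1.1]
opening: 0.0511
finger_force: 0.0
```

```bash
python3 go.py .5297 -.0724 .045; python3 - <<'E'
from m import *
s=cams.snapshot('wrist'); save(s,'w2.png'); print(rimfit(s,(.511,-.0115)))
s=cams.snapshot('scene'); print(rimfit(s,(.511,-.0115)))
E
```

```text
t 12.1 p [ 0.531  -0.0738  0.1139] rpy [ 1.7993e+02 -9.0000e-02  1.7090e+01] open 0.051146935147454484 ft [-0.2  1.3  1.1]
tool shift/0.2: [-0.005 -0.009  0.344]
(np.float32(91.245995), np.float64(0.511), np.float64(-0.01349999999999998))
(np.float32(18.693321), np.float64(0.51), np.float64(-0.009499999999999977))
```

View pics/w2.png

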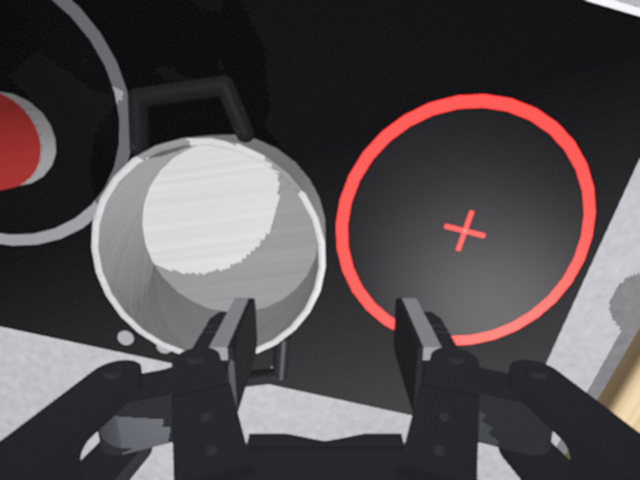

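The fingers straddle the pot wall (wall edge at (325,245), fingers at (240,330) and (420,330)), with no handle between them. Descending.

Emit:
play_rows(plan=[{"x": -0.005, "y": -0.009, "z": 0.03, "turn": 0}, {"x": 0, "y": 0, "z": 0.06, "turn": 0}, {"x": 0, "y": 0, "z": 0.08, "turn": 0}, {"x": 0, "y": 0, "z": 0.08, "turn": 0}, {"x": 0, "y": 0, "z": 0.06, "turn": 0}, {"x": 0, "y": 0, "z": 0.03, "turn": 0}, {"x": 0, "y": 0, "z": 0.01, "turn": 0}, {"x": 0, "y": 0, "z": 0, "turn": 0}])

```text
clock: 13.0
tcp_pos: [0.5289, -0.0718, 0.0428]
tool_rot: [3.142, -0.0, 0.299]
ft_force: [-0.0, 0.3, 0.0]
opening: 0.0512
finger_force: 0.0
```

Emit:
play_rows(plan=[{"x": 0, "y": 0, "z": 0, "turn": 0}, {"x": 0, "y": 0, "z": 0, "turn": 0}, {"x": 0, "y": 0, "z": 0, "turn": 0}, {"x": 0, "y": 0, "z": 0, "turn": 0}, {"x": 0, "y": 0, "z": 0, "turn": 0}, {"x": 0, "y": 0, "z": 0, "turn": 0}, {"x": 0, "y": 0, "z": 0, "turn": 0}, {"x": 0, "y": 0, "z": 0, "turn": 0}], jaw=0, force=25)

```text
clock: 13.8
tcp_pos: [0.5287, -0.0717, 0.0428]
tool_rot: [-3.142, 0.0, 0.299]
ft_force: [0.0, -0.7, -0.0]
opening: 0.0002
finger_force: 0.0
```

```bash
python3 go.py ; python3 - <<'E'
from m import *
for c in ['scene','top']:
  s=cams.snapshot(c); print(c,rimfit(s,(.511,-.0115)),ring(s))
E
```

```text
t 13.8 p [ 0.5287 -0.0717  0.0428] rpy [-180.      0.     17.12] open 0.00015968515262179738 ft [ 0.  -0.7 -0. ]
scene (np.float32(11.285522), np.float64(0.509), np.float64(-0.010499999999999978)) (array([ 0.55653149, -0.16811513,  0.08819035]), 877)
top (np.float32(8.85321), np.float64(0.511), np.float64(-0.011499999999999979)) (array([ 0.55934082, -0.16942194,  0.08763414]), 350)
```

```bash
python3 - <<'E'
from m import *
s=cams.snapshot('scene'); im=cv2.cvtColor(s['pixels'],cv2.COLOR_RGB2BGR)
w=cams.snapshot('wrist'); wi=cv2.cvtColor(w['pixels'],cv2.COLOR_RGB2BGR)
def mark(im,s,P,col):
    for p in proj(s,P): cv2.circle(im,tuple(np.int32(p)),0,col,-1)
t=np.linspace(0,6.28,40)
a=cv2.resize(im[190:310,250:370],(400,400),interpolation=cv2.INTER_CUBIC)
b=cv2.resize(wi[120:480,100:460],(400,400))
cv2.imwrite('pics/g2.png',np.hstack([a,b]))
print(proj(s,[observe()['tcp_pos']]),rimfit(w,(.511,-.0115)))
E
```

```text
[[282.96395594 255.88366109]] (np.float32(51.13447), np.float64(0.512), np.float64(-0.01349999999999998))
```

View pics/g2.png

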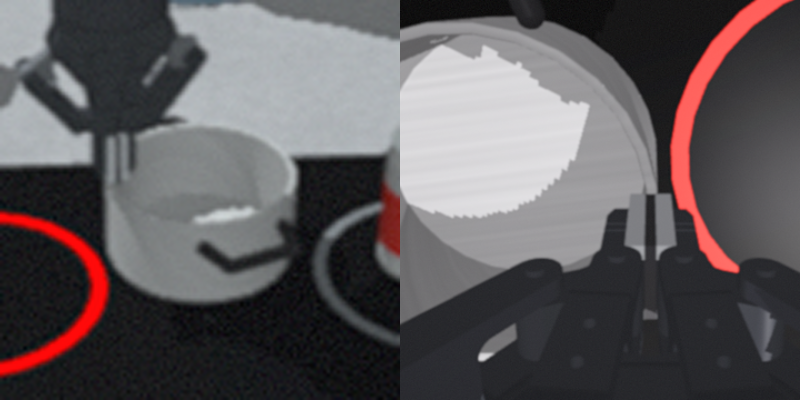

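The fingers straddle the wall: in the wrist view the rim runs into the gap between the pads at (650,185). The reading says fully shut, so the wall may be held only loosely. That is enough to tow the pot, so I'll test with a short slow pull.

Emit:
play_rows(plan=[{"x": 0, "y": 0.01, "z": 0, "turn": 0}, {"x": 0, "y": 0.015, "z": 0, "turn": 0}, {"x": 0, "y": 0.02, "z": 0, "turn": 0}, {"x": 0, "y": 0.02, "z": 0, "turn": 0}, {"x": 0, "y": 0.02, "z": 0, "turn": 0}, {"x": 0, "y": 0.015, "z": 0, "turn": 0}, {"x": 0, "y": 0, "z": 0, "turn": 0}, {"x": 0, "y": 0, "z": 0, "turn": 0}])

```text
clock: 14.8
tcp_pos: [0.5346, -0.0909, 0.0428]
tool_rot: [-3.141, 0.0, 0.299]
ft_force: [-0.4, 0.3, -0.2]
opening: -0.0005
finger_force: 0.0
```

```bash
python3 go.py ; python3 - <<'E'
from m import *
for c in ['scene','top','wrist']:
  s=cams.snapshot(c); print(c,rimfit(s,(.513,-.02)))
E
```

```text
t 14.8 p [ 0.5346 -0.0909  0.0428] rpy [-179.99    0.     17.11] open -0.0005499449575980501 ft [-0.4  0.3 -0.2]
scene (np.float32(14.652939), np.float64(0.51), np.float64(-0.00999999999999997))
top (np.float32(10.6432495), np.float64(0.511), np.float64(-0.011999999999999972))
wrist (np.float32(29.227169), np.float64(0.512), np.float64(-0.012999999999999973))
```

```bash
python3 - <<'E'
from m import *
s=cams.snapshot('scene'); im=cv2.cvtColor(s['pixels'],cv2.COLOR_RGB2BGR)
p=np.array(observe()['tcp_pos']); u=proj(s,[p+[0,0,h] for h in (0,.01,.02,.03,.04)])
x0,y0,k=240,180,7
a=cv2.resize(im[y0:y0+84,x0:x0+112],None,fx=k,fy=k,interpolation=cv2.INTER_CUBIC)
for i,q in enumerate((u-[x0,y0]+.5)*k):
    q=np.int32(q); cv2.line(a,(int(q[0])-60,int(q[1])),(int(q[0])-30,int(q[1])),(0,255-50*i,50*i),2); print(q)
cv2.imwrite('pics/g3.png',np.clip(a.astype(float)*1.6,0,255).astype(np.uint8))
E
```

```text
[245 545]
[245 520]
[244 494]
[243 468]
[242 442]
```

View pics/g3.png

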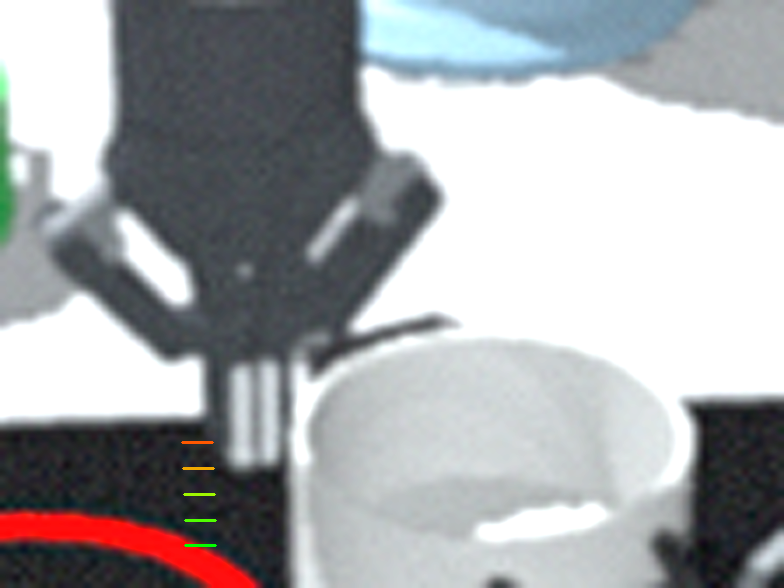

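The pads' real ends show at row 468, about 29 mm above the reported TCP (row 545). So they closed just above the rim, and the pot wasn't touched. I'll reopen, go back, and descend about 26 mm deeper, watching the force.

Emit:
play_rows(plan=[{"x": 0, "y": 0, "z": -0.07, "turn": 0}, {"x": 0, "y": 0, "z": -0.08, "turn": 0}, {"x": 0, "y": 0, "z": 0, "turn": 0}, {"x": 0, "y": -0.04, "z": 0, "turn": 0}, {"x": 0, "y": -0.04, "z": 0, "turn": 0}, {"x": 0, "y": -0.02, "z": 0, "turn": 0}, {"x": 0, "y": 0, "z": 0, "turn": 0}, {"x": 0, "y": 0, "z": 0, "turn": 0}], jaw=0.6)

```text
clock: 15.8
tcp_pos: [0.5285, -0.0715, 0.0725]
tool_rot: [-3.141, 0.0, 0.299]
ft_force: [0.6, -0.1, 0.3]
opening: 0.0514
finger_force: 0.0
```

Emit:
play_rows(plan=[{"x": 0, "y": 0, "z": 0.04, "turn": 0}, {"x": 0, "y": 0, "z": 0.05, "turn": 0}, {"x": 0, "y": 0, "z": 0.05, "turn": 0}, {"x": 0, "y": 0, "z": 0.04, "turn": 0}, {"x": 0, "y": 0, "z": 0.02, "turn": 0}, {"x": 0, "y": 0, "z": 0.02, "turn": 0}, {"x": 0, "y": 0, "z": 0, "turn": 0}, {"x": 0, "y": 0, "z": 0, "turn": 0}])

```text
clock: 16.6
tcp_pos: [0.529, -0.0718, 0.029]
tool_rot: [3.141, -0.0, 0.299]
ft_force: [1.0, -0.2, 0.1]
opening: 0.0512
finger_force: 0.0
```

Emit:
play_rows(plan=[{"x": 0, "y": 0, "z": 0.02, "turn": 0}, {"x": 0, "y": 0, "z": 0.02, "turn": 0}, {"x": 0, "y": 0, "z": 0.02, "turn": 0}, {"x": 0, "y": 0, "z": 0, "turn": 0}, {"x": 0, "y": 0, "z": 0, "turn": 0}, {"x": 0, "y": 0, "z": 0, "turn": 0}, {"x": 0, "y": 0, "z": 0, "turn": 0}, {"x": 0, "y": 0, "z": 0, "turn": 0}])

```text
clock: 17.4
tcp_pos: [0.5289, -0.0718, 0.0169]
tool_rot: [3.141, -0.0, 0.299]
ft_force: [0.4, 0.0, 0.3]
opening: 0.0512
finger_force: 0.0
```

Emit:
play_rows(plan=[{"x": 0, "y": 0, "z": 0, "turn": 0}, {"x": 0, "y": 0, "z": 0, "turn": 0}, {"x": 0, "y": 0, "z": 0, "turn": 0}, {"x": 0, "y": 0, "z": 0, "turn": 0}, {"x": 0, "y": 0, "z": 0, "turn": 0}, {"x": 0, "y": 0, "z": 0, "turn": 0}, {"x": 0, "y": 0, "z": 0, "turn": 0}, {"x": 0, "y": 0, "z": 0, "turn": 0}], jaw=0, force=20)

```text
clock: 18.2
tcp_pos: [0.5287, -0.0717, 0.0168]
tool_rot: [-3.141, 0.0, 0.299]
ft_force: [-0.8, -0.2, 1.0]
opening: 0.0035
finger_force: 19.6
```

```bash
python3 go.py ; python3 - <<'E'
from m import *
for c in ['scene','top','wrist']:
  s=cams.snapshot(c); print(c,rimfit(s,(.511,-.012)))
E
```

```text
t 18.2 p [ 0.5287 -0.0717  0.0168] rpy [-179.99    0.     17.11] open 0.003531532831610824 ft [-0.8 -0.2  1. ]
scene (np.float32(10.0887375), np.float64(0.511), np.float64(-0.009999999999999978))
top (np.float32(8.735233), np.float64(0.518), np.float64(-0.009999999999999978))
wrist (np.float32(30.015541), np.float64(0.518), np.float64(-0.010999999999999979))
```

The wall is gripped (3.5 mm opening, 19.6 N). Sliding along tool y.

Emit:
play_rows(plan=[{"x": 0, "y": 0.01, "z": 0, "turn": 0}, {"x": 0, "y": 0.02, "z": 0, "turn": 0}, {"x": 0, "y": 0.04, "z": 0, "turn": 0}, {"x": 0, "y": 0.05, "z": 0, "turn": 0}, {"x": 0, "y": 0.05, "z": 0, "turn": 0}, {"x": 0, "y": 0.05, "z": 0, "turn": 0}, {"x": 0, "y": 0.05, "z": 0, "turn": 0}, {"x": 0, "y": 0.05, "z": 0, "turn": 0}])

```text
clock: 19.15
tcp_pos: [0.5478, -0.1339, 0.0168]
tool_rot: [-3.142, 0.0, 0.298]
ft_force: [-0.9, 2.6, 2.5]
opening: 0.0041
finger_force: 21.0
```

Emit:
play_rows(plan=[{"x": 0, "y": 0.06, "z": 0, "turn": 0}, {"x": 0, "y": 0.06, "z": 0, "turn": 0}, {"x": 0, "y": 0.06, "z": 0, "turn": 0}, {"x": 0, "y": 0.06, "z": 0, "turn": 0}, {"x": 0, "y": 0.06, "z": 0, "turn": 0}, {"x": 0, "y": 0.06, "z": 0, "turn": 0}, {"x": 0, "y": 0.05, "z": 0, "turn": 0}, {"x": 0, "y": 0.03, "z": 0, "turn": 0}])

```text
clock: 19.95
tcp_pos: [0.5738, -0.2181, 0.0168]
tool_rot: [3.141, -0.0, 0.298]
ft_force: [-0.9, 3.6, 3.4]
opening: 0.0038
finger_force: 21.1
```

Emit:
play_rows(plan=[{"x": 0, "y": 0.02, "z": 0, "turn": 0}, {"x": 0, "y": 0.01, "z": 0, "turn": 0}, {"x": 0, "y": 0, "z": 0, "turn": 0}, {"x": 0, "y": 0, "z": 0, "turn": 0}, {"x": 0, "y": 0, "z": 0, "turn": 0}, {"x": 0, "y": 0, "z": 0, "turn": 0}, {"x": 0, "y": 0, "z": 0, "turn": 0}, {"x": 0, "y": 0, "z": 0, "turn": 0}])

```text
clock: 20.75
tcp_pos: [0.5754, -0.2231, 0.0168]
tool_rot: [3.141, -0.0, 0.299]
ft_force: [0.7, -2.7, -0.4]
opening: 0.0039
finger_force: 20.9
```

```bash
python3 go.py ; cat >> m.py <<'E'
def ringedge(s,c,z=.071):
    # ring pixels visible + pot steel pixels (grey, bright) silhouette -> rim by rimfit
    return rimfit(s,c,z)
E
python3 - <<'E'
from m import *
for c in ['scene','top','wrist']:
  s=cams.snapshot(c); save(s,f'm_{c}.png'); print(c,np.round(rimfit(s,(.556,-.165)),4),ring(s))
E
```

```text
t 20.75 p [ 0.5754 -0.2231  0.0168] rpy [ 1.7996e+02 -1.0000e-02  1.7120e+01] open 0.003878454012182956 ft [ 0.7 -2.7 -0.4]
scene [ 9.3659  0.561  -0.162 ] (array([ 0.55682792, -0.16795081,  0.08826251]), 520)
top [ 7.3072  0.565  -0.162 ] (array([ 0.55935645, -0.1698833 ,  0.08862442]), 117)
wrist [27.8982  0.564  -0.163 ] (array([ 0.55764927, -0.17044412,  0.08883066]), 9465)
```

Emit:
play_rows(plan=[{"x": 0, "y": 0, "z": 0, "turn": 0}, {"x": 0, "y": 0, "z": 0, "turn": 0}, {"x": 0, "y": 0, "z": 0, "turn": 0}, {"x": 0, "y": 0, "z": 0, "turn": 0}, {"x": 0, "y": 0, "z": -0.1, "turn": 0}, {"x": 0, "y": 0, "z": -0.2, "turn": 0}, {"x": 0, "y": 0, "z": -0.2, "turn": 0}, {"x": 0, "y": 0, "z": 0, "turn": 0}], jaw=0.5)

```text
clock: 21.7
tcp_pos: [0.5793, -0.225, 0.124]
tool_rot: [3.132, -0.008, 0.299]
ft_force: [0.5, -0.7, 0.3]
opening: 0.0426
finger_force: 0.0
```

```bash
python3 go.py ; python3 - <<'E'
from m import *
for c in ['scene','top','wrist']:
  s=cams.snapshot(c); print(c,np.round(rimfit(s,(.56,-.165)),4),ring(s))
E
```

```text
t 21.7 p [ 0.5793 -0.225   0.124 ] rpy [179.47  -0.48  17.13] open 0.042558066254506574 ft [ 0.5 -0.7  0.3]
scene [25.9792  0.563  -0.159 ] (array([ 0.55653755, -0.16795193,  0.0883267 ]), 558)
top [ 7.9202  0.565  -0.162 ] (array([ 0.55969688, -0.17025009,  0.088828  ]), 118)
wrist [90.1319  0.564  -0.162 ] (array([ 0.55838796, -0.17082088,  0.08810307]), 5622)
```

Unoccluded, all three cameras agree: the pot must still move about (-6.0, -8.8) mm, which is -8.3 mm along tool x and +6.6 mm along tool y. I'll regrip at the same place and correct.

Emit:
play_rows(plan=[{"x": 0, "y": 0, "z": 0, "turn": 0}, {"x": 0, "y": 0, "z": 0.08, "turn": 0}, {"x": 0, "y": 0, "z": 0.12, "turn": 0}, {"x": 0, "y": 0, "z": 0.12, "turn": 0}, {"x": 0, "y": 0, "z": 0.1, "turn": 0}, {"x": 0, "y": 0, "z": 0.06, "turn": 0}, {"x": 0, "y": 0, "z": 0.02, "turn": 0}, {"x": 0, "y": 0, "z": 0, "turn": 0}])

```text
clock: 22.65
tcp_pos: [0.5747, -0.2225, 0.0158]
tool_rot: [-3.14, 0.001, 0.299]
ft_force: [0.3, 0.3, -0.3]
opening: 0.0425
finger_force: 0.0
```

Emit:
play_rows(plan=[{"x": 0, "y": 0, "z": 0, "turn": 0}, {"x": 0, "y": 0, "z": 0, "turn": 0}, {"x": 0, "y": 0, "z": 0, "turn": 0}, {"x": 0, "y": 0, "z": 0, "turn": 0}, {"x": 0, "y": 0, "z": 0, "turn": 0}, {"x": 0, "y": 0, "z": 0, "turn": 0}, {"x": 0, "y": 0, "z": 0, "turn": 0}, {"x": 0, "y": 0, "z": 0, "turn": 0}], jaw=0)

```text
clock: 23.45
tcp_pos: [0.5759, -0.2231, 0.0179]
tool_rot: [3.14, -0.001, 0.299]
ft_force: [-1.1, 0.7, 5.6]
opening: 0.004
finger_force: 21.5
```

```bash
python3 go.py ; python3 - <<'E'
from m import *
for c in ['top','wrist']:
  s=cams.snapshot(c); print(c,np.round(rimfit(s,(.56,-.165)),4))
E
```

```text
t 23.45 p [ 0.5759 -0.2231  0.0179] rpy [ 1.7993e+02 -5.0000e-02  1.7140e+01] open 0.003952960500352413 ft [-1.1  0.7  5.6]
top [ 7.6372  0.565  -0.162 ]
wrist [29.4299  0.564  -0.163 ]
```

Emit:
play_rows(plan=[{"x": -0.005, "y": 0.004, "z": 0, "turn": 0}, {"x": -0.01, "y": 0.008, "z": 0, "turn": 0}, {"x": -0.01, "y": 0.008, "z": 0, "turn": 0}, {"x": -0.01, "y": 0.008, "z": 0, "turn": 0}, {"x": -0.005, "y": 0.004, "z": 0, "turn": 0}, {"x": 0, "y": 0, "z": 0, "turn": 0}, {"x": 0, "y": 0, "z": 0, "turn": 0}, {"x": 0, "y": 0, "z": 0, "turn": 0}])

```text
clock: 24.35
tcp_pos: [0.5707, -0.2313, 0.0179]
tool_rot: [3.141, -0.002, 0.298]
ft_force: [2.5, 3.7, 5.6]
opening: 0.0034
finger_force: 18.8
```

Emit:
play_rows(plan=[{"x": 0, "y": 0, "z": 0, "turn": 0}, {"x": 0, "y": 0, "z": 0, "turn": 0}, {"x": 0, "y": 0, "z": 0, "turn": 0}, {"x": 0, "y": 0, "z": 0, "turn": 0}, {"x": 0, "y": 0, "z": -0.1, "turn": 0}, {"x": 0, "y": 0, "z": -0.2, "turn": 0}, {"x": 0, "y": 0, "z": -0.2, "turn": 0}, {"x": 0, "y": 0, "z": 0, "turn": 0}], jaw=0.5)

```text
clock: 25.15
tcp_pos: [0.5733, -0.2337, 0.1238]
tool_rot: [3.132, -0.008, 0.299]
ft_force: [0.6, -1.0, 0.6]
opening: 0.0432
finger_force: 0.0
```

```bash
python3 go.py ; python3 - <<'E'
from m import *
for c in ['scene','top','wrist']:
  s=cams.snapshot(c); print(c,np.round(rimfit(s,(.558,-.17)),4),ring(s))
E
```

```text
t 25.15 p [ 0.5733 -0.2337  0.1238] rpy [179.46  -0.45  17.13] open 0.04315226444034799 ft [ 0.6 -1.   0.6]
scene [25.0937  0.559  -0.168 ] (array([ 0.55655081, -0.16802598,  0.08831921]), 560)
top [ 7.8366  0.561  -0.17  ] (array([ 0.55860804, -0.17115673,  0.08985587]), 123)
wrist [89.6202  0.56   -0.171 ] (array([ 0.55758299, -0.17043989,  0.08874772]), 5739)
```

Emit:
play_rows(plan=[{"x": 0, "y": 0, "z": -0.1, "turn": 0}, {"x": 0, "y": 0, "z": -0.2, "turn": 0}, {"x": 0, "y": 0, "z": -0.1, "turn": 0}, {"x": 0, "y": 0, "z": 0, "turn": 0}, {"x": 0, "y": 0, "z": 0, "turn": 0}, {"x": 0, "y": 0, "z": 0, "turn": 0}, {"x": 0, "y": 0, "z": 0, "turn": 0}, {"x": 0, "y": 0, "z": 0, "turn": 0}])

```text
clock: 26.1
tcp_pos: [0.5689, -0.2309, 0.1953]
tool_rot: [-3.14, 0.002, 0.299]
ft_force: [-0.1, 0.5, 0.1]
opening: 0.0427
finger_force: 0.0
```

```bash
python3 - <<'E'
from m import *
s=cams.snapshot('scene'); print(np.round(rimfit(s,(.558,-.17)),4),ring(s)[0])
J=jarpos(s,(.5,-.4),.122); print('cap',J.mean(0).round(4),len(J))
for n in ['jar','can','tub','oil','sauce','pot']:
    print(n,[np.round(r['point']) for r in cams.spot_point('scene',n)[:3]])
print(order.finish_job())
E
```

```text
[28.8384  0.559  -0.168 ] [ 0.55657111 -0.16804643  0.08829126]
cap [ 0.4995 -0.3989  0.122 ] 271
jar [array([144., 261.])]
can [array([376., 268.]), array([392., 221.])]
tub [array([479., 266.])]
oil [array([137., 319.])]
sauce [array([491., 313.])]
pot [array([410., 198.]), array([239., 276.]), array([223., 212.])]
the job is handed in; nothing more can be done
None
```

The jar stands upright on the board, the pot is centred in the red ring to within about 2–3 mm, the can and the other things show no real shift in the camera checks, and the job is handed in at about 26 s.

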